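# Turn the staple tray round in its sleeve

### The arm

A 6-joint arm with a two-finger parallel gripper is mounted at the origin on the work surface. World frame = base frame: x ahead of the robot, y to its left, z up, the work surface at z = 0. Lengths are in m, angles in rad, forces in N, time in s.
With the tool pointing down it reaches from about 0.425 to 0.95 m from the base axis. Payload 3.5 kg.
Tool frame: the origin (TCP) lies midway between the tips of the shut fingers; the grasp point (between the pads) lies 19 mm behind it; z points along the fingers, y is the direction in which the jaws open and shut (so a half turn about z gives the same grasp; the last joint's range is limited). The gripper opens to 85 mm and grips with 20 to 120 N. Pads are 22 mm wide; open, the fingers measure 114 mm over their backs; the gripper's body (76 mm by 85 mm) begins 54 mm behind the grasp point. The pads swing forward as they close: fully open they stand 13 mm farther back than shut.
Start: joints at [1.094, 0.286, 1.577, -0, 1.279, -0.15], TCP at [0.217, 0.639, 0.231] pointing down, gripper open.
Joint ranges: [-2.77, 2.77], [-0.9, 2.22], [0.21, 2.48], [-1.53, 4.67], [0.24, 2.81], [-2.84, 2.84]. Speed limits (rad/s): [2.79, 2.79, 3.14, 3.14, 3.14, 3.14].

### API

Orientations are given as a unit quaternion [x, y, z, w].
In Python, from plant import * gives the robot as it stands.
- The arm moves only by the shell command python3 -m jog 'ROWS' [FORCE]. ROWS is a JSON object of lists of equal length, an entry for each row: "travel": the shift along the world's x, y, z in mm, a list of three; "dr": the turn, a rotation vector about the world's x, y, z in degrees, a list of three; "jaw": the closure in counts, from 0 (fully open) to 255 (shut). In form: {"travel": [[x, y, z], ...], "dr": [[wx, wy, wz], ...], "jaw": [jaw, ...]}. A call has 1 to 5 rows; each row shifts and turns the commanded pose from where the row before left it; what a row does not reach is not made up. A row lasts 1/12 s, in which the tool goes at most 41.7 mm and 7.16 degrees, less where a joint would pass 70% of its speed; a pose out of reach is approached as far as the arm can. A call is refused whole if a number of a shift passes 41.7 or a number of a turn 7.16, either way. A call with a gripper value outside its range is refused whole. The fingers move at their own pace and stop on an object; FORCE is the grip in N (left out, the last holds). Time passes only in rows, so rows that do not move let the fingers close. It gives the time, the measured TCP pose, the force and the opening at its end, in the units of the state.
- get_state(): the state, without advancing time (a new reading comes with each control period).
- read_camera(name): name is "scene" or "side" or "wrist"; returns the picture (384x512x3 uint8, red, green, blue); there is no depth.
- camera_info(name): a dict with "K" (3x3 intrinsics, pixels), "R" (3x3) and "t" (3): a world point X has camera coordinates R X + t; the wrist camera has in their place "mount" (4x4, takes a point from camera to tool coordinates, whose origin is the TCP and whose axes are the flange's). Camera axes: x right, y down, z forward; pixel columns grow to the right and rows downward; lengths in m; the calibration is good to about 2 mm. A picture is of the moment at which its call begins: read the wrist's pose just before it. camera_info takes no time and is no camera call.
- sign_off(): hands the job in, once; it reports no verdict.
The state is a dict: "time": time; "qpos": joint angles; "dq": joint speeds; "joint_efforts": joint torques, N m; "eef_pos": TCP position; "tcp_rot": TCP orientation; "contact_force": force on the tool from outside, world axes, zero at the start; "wrist_torque": the same for the moment, N m; "opening": opening from 0.0 (shut) to 1.0 (fully open).
Only numpy, scipy, OpenCV 4.12 (cv2) and the standard library are available. Lean on these libraries where they do the work, as an engineer would, in place of code of your own. Each camera call takes 0.05 s, during which the arm holds its last target. There are 200 camera calls.

### The job

The wooden staple tray was pushed into its steel sleeve back to front, so its knob is buried inside and the plain end sticks out. Slide the tray right out, turn it round and slide it back in until it is fully home, flush with the sleeve's mouth, with the knob outside. Keep the tray upright and about level so that the staples stay in it, leave the sleeve lying where it is (a nudge of a centimetre or two does not matter), and do not disturb the stapler, pen cup or hole punch.

Things in the scene. Friction and masses are not known exactly. Their poses are not given: they have to be found in the camera images.
- sleeve: Plain steel box lying loose on the desk, about 1.1 kg (pushes of over some 8 N slide it): outside 136 mm long, 61 wide, 45.5 high, of 4 mm plate, open only at the mouth. Cavity 132 mm deep, 53 wide, 37.5 high, its floor 4 mm above the desk. Origin: on the underside, half-way along the cavity (66 mm from the mouth). x: along it, from the mouth to the closed back; z up.
- mouth (a point): Centre of the sleeve's open mouth, in the plane of the mouth, 22.75 mm above the desk. x points from the mouth INTO the sleeve, y across it, z up. When the tray is home its centre lies 66 mm inside this point, its front flush with the mouth and its underside on the cavity floor.
- tray_mid (a point): Centre (half-way up, knob not counted) of the wooden staple tray: loose open-topped box 132 mm long, 50 wide, 34 high, 5 mm walls, staple strips fixed in it, about 0.24 kg. x: from the knob end to the plain end; z: up out of its open top. At the start it is in the sleeve back to front, plain end 29 to 42 mm out of the mouth. Home, its x points like the mouth's x.
- knob (a point): Outer end of the tray's round steel knob, which sticks 28 mm out of the middle of one end of the tray, 17 mm above the tray's underside. Its head is 18 mm in diameter, its stem 8 mm (13 mm long, next to the tray). Axes as the tray's. When the tray is home the knob stands 28 mm out of the mouth, 21 mm above the desk.
- stapler: Red desk stapler, 140 x 36 x 50 mm, loose on the desk; bystander. Origin at the centre of its underside, x along it.
- pen_cup: Glass pen cup, 76 mm diameter, 100 mm high, with three pens up to 170 mm above the desk, loose; bystander. Origin at the centre of its underside.
- hole_punch: Stainless steel two-hole punch on a black base, about 115 x 115 x 72 mm, loose; bystander. Origin at the centre of its underside.
There are look-alikes about, which are no part of the job. Of the things that look like the part that bears tray_mid, take the one that is farthest to the robot's left at the start. Leave any blue look-alike of the sleeve alone.

How it is judged:
By the outcome, as a careful person would: the job done as asked, in the order asked, and still so for the second after the job is handed in, with the robot touching nothing.
It also fails if it takes over 72 s, if anything falls off the work surface, if the arm or the gripper's body presses on something with over 40 N, if the wrist force passes 120 N, or if a joint passes its speed limit or range.

## Working session

There is one attempt and no reset: what is moved stays moved. The work goes in short steps, Python scripts to look and compute and a shell command to move; the robot and the scene stay as the last step left them, time stands still between calls to the robot, and variables do not carry over. Pictures are saved under pics/ and viewed, about 8 in all and at most 12, crops included, and the job is handed in when it is done.

```bash
ls; mkdir -p pics
python3 - <<'E'
from plant import *
import cv2, numpy as np
s=get_state(); print(s)
a=read_camera("scene"); b=read_camera("side"); w=read_camera("wrist")
for n,i in zip("scene side wrist".split(),(a,b,w)): cv2.imwrite(f"pics/{n}0.png",i[:,:,::-1])
for n in ("scene","side","wrist"): print(n,camera_info(n))
E
```

```text
pics
{'time': 0.0, 'qpos': array([ 1.09396845e+00,  2.87206011e-01,  1.57820047e+00, -3.50680244e-05,
        1.27860075e+00, -1.49998185e-01]), 'dq': array([ 0.00090272, -0.00013028, -0.00040391,  0.00099681, -0.00016657,
       -0.00044346]), 'joint_efforts': array([ 3.77476608e-04, -4.05993640e+01, -2.92620850e+01, -1.51467088e-04,
        5.88840616e-03,  5.42561196e-06]), 'eef_pos': array([0.21637181, 0.63867497, 0.22990757]), 'tcp_rot': array([ 1.62683376e-01,  9.86677587e-01, -1.15365264e-03, -3.56248706e-04]), 'contact_force': array([-0.18611452,  0.45640461,  0.73690076]), 'wrist_torque': array([-0.01249314, -0.03322921,  0.00038776]), 'opening': 1.0016955753894443}
scene {'K': array([[455.22109647,   0.        , 255.83247401],
       [  0.        , 455.22109647, 191.95229068],
       [  0.        ,   0.        ,   1.        ]]), 'R': array([[ 0.68380714,  0.72965509, -0.00335423],
       [ 0.62500649, -0.58809395, -0.51333457],
       [-0.37652978,  0.34892543, -0.85818201]]), 't': array([-0.4081034 , -0.35030292,  1.38144987])}
side {'K': array([[422.9575113 ,   0.        , 262.2158994 ],
       [  0.        , 422.9575113 , 196.03080586],
       [  0.        ,   0.        ,   1.        ]]), 'R': array([[ 0.91759892, -0.39746057,  0.00610898],
       [-0.26389303, -0.62058689, -0.73839852],
       [ 0.29727545,  0.67594157, -0.67433694]]), 't': array([-0.55536549,  0.18586189,  1.16413653])}
wrist {'K': array([[288.93248094,   0.        , 253.59771522],
       [  0.        , 288.93248094, 192.1942225 ],
       [  0.        ,   0.        ,   1.        ]]), 'mount': array([[-9.21623820e-04, -9.57971253e-01, -2.86862735e-01,
         7.31150905e-02],
       [ 9.99999334e-01, -6.83482434e-04, -9.30294006e-04,
         2.23965062e-04],
       [ 6.95129274e-04, -2.86863401e-01,  9.57971245e-01,
        -1.42324468e-01],
       [ 0.00000000e+00,  0.00000000e+00,  0.00000000e+00,
         1.00000000e+00]])}
```

View pics/scene0.png

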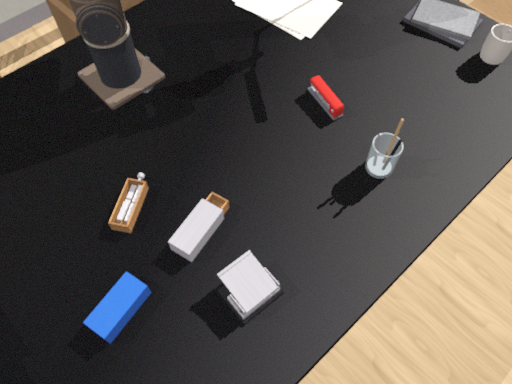

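View pics/side0.png

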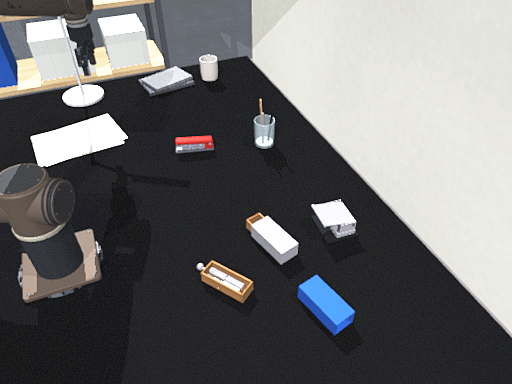

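Scene: the sleeve is at about (200,225), with the plain tray end showing at (217,205). The loose decoy tray is at (130,205) and the blue decoy sleeve at (118,306). The sleeved tray is farther to the robot's left (+y), so it is the right one. Next I'll enlarge crops to pick corners.

Run:
```python
import cv2, numpy as np
a=cv2.imread("pics/scene0.png")[185:267,160:242]; b=cv2.imread("pics/side0.png")[205:270,238:303]
f=lambda i,s:cv2.resize(i,None,fx=s,fy=s,interpolation=cv2.INTER_CUBIC)
A=f(a,4.85);B=f(b,6.1); n=390
c=np.hstack([A[:n,:n],B[:n,:n]])
for k in range(0,780,50): cv2.putText(c,str(k),(k,10),0,.3,(0,255,0)); cv2.line(c,(k,0),(k,4),(0,255,0))
for k in range(0,390,50): cv2.putText(c,str(k),(0,k),0,.3,(0,255,0))
cv2.imwrite("pics/crop0.png",c)
```

```text
(no output)
```

View pics/crop0.png

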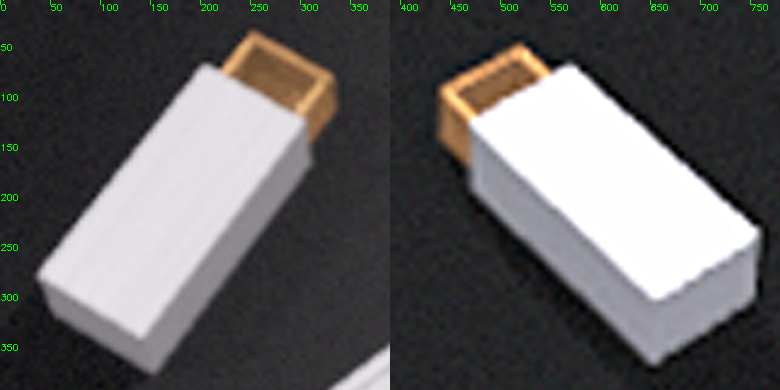

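The crop gives the sleeve's four top corners and the tray's two outer top corners in both views. I'll cast these to their known heights and compare.

```bash
cat > h.py <<'E'
import numpy as np, cv2
from plant import *
from scipy.spatial.transform import Rotation as Ro
def ray(name,uv,st=None):
    c=camera_info(name); d=np.linalg.solve(c["K"],[uv[0],uv[1],1.])
    if name=="wrist":
        R=Ro.from_quat(st["tcp_rot"]).as_matrix(); M=c["mount"]
        return st["eef_pos"]+R@M[:3,3], R@M[:3,:3]@d
    return -c["R"].T@c["t"], c["R"].T@d
def onz(name,uv,z,st=None):
    o,d=ray(name,uv,st); return o+d*(z-o[2])/d[2]
E
python3 - <<'E'
from h import *
S=lambda u,v:(160+u/4.85-.4,185+v/4.85-.4); D=lambda u,v:(238+(u-390)/6.1-.4,205+v/6.1-.4)
P={}
for n,z,s,d in [("A",.0455,(203,65),(470,122)),("B",.0455,(308,122),(570,64)),("C",.0455,(142,338),(760,234)),("Dd",.0455,(38,276),(656,301)),("t1",.038,(253,31),(440,90)),("t2",.038,(336,77),(520,45))]:
    p,q=onz("scene",S(*s),z),onz("side",D(*d),z); P[n]=(p+q)/2; print(n,p.round(4),q.round(4))
m=(P["A"]+P["B"])/2; b=(P["C"]+P["Dd"])/2; t=(P["t1"]+P["t2"])/2
ax=b-m; print("mouth",m,"len",np.linalg.norm(ax),"width",np.linalg.norm(P["A"]-P["B"]),np.linalg.norm(P["C"]-P["Dd"]),"yaw x",np.degrees(np.arctan2(ax[1],ax[0])))
print("edges yaw",[np.degrees(np.arctan2(*(v[1::-1]))) for v in (P["Dd"]-P["A"],P["C"]-P["B"])])
print("tray end",t,"out",np.linalg.norm(t-m),"w",np.linalg.norm(P["t1"]-P["t2"]))
for n,uv in [("punch",(245,305)),("stapler",(330,110)),("cup",(379,172)),("decoy",(123,228)),("decoyknob",(141,178)),("blue",(118,330))]: print(n,onz("scene",uv,0).round(3))
E
```

```text
A [ 0.5192 -0.1086  0.0455] [ 0.5218 -0.1088  0.0455]
B [ 0.58   -0.0916  0.0455] [ 0.5808 -0.0919  0.0455]
C [ 0.6136 -0.2238  0.0455] [ 0.6158 -0.2247  0.0455]
Dd [ 0.5549 -0.2399  0.0455] [ 0.5559 -0.2415  0.0455]
t1 [ 0.5173 -0.075   0.038 ] [ 0.5192 -0.0768  0.038 ]
t2 [ 0.5667 -0.062   0.038 ] [ 0.5667 -0.0635  0.038 ]
mouth [ 0.55044783 -0.10024293  0.0455    ] len 0.1367054549604298 width 0.062214558095622166 0.0615284320065456 yaw x -75.33967199295749
edges yaw [np.float64(-75.19679848238451), np.float64(-75.48223194870569)]
tray end [ 0.54249746 -0.06931618  0.038     ] out 0.032801257739789993 w 0.05018394581894125
punch [ 0.776 -0.201  0.   ]
stapler [0.523 0.362 0.   ]
cup [0.755 0.297 0.   ]
decoy [ 0.429 -0.29   0.   ]
decoyknob [ 0.34  -0.172  0.   ]
blue [ 0.627 -0.44   0.   ]
```

Measurements agree between views within about 2 mm, and the sizes match those given (136.7 long, 61.9 wide, tray end 50.2, 33 mm out). The mouth is at (0.550, -0.100) and its x points at yaw -75.3°. I'll move above the protruding end with the tool's x pointing outward.

```bash
python3 -m jog '{"travel":[[16.5,-36,0],[16.5,-36,0],[16.5,-36,0],[16.5,-36,0],[16.5,-36,0]],"dr":[[0,0,-5.66],[0,0,-5.66],[0,0,-5.66],[0,0,-5.66],[0,0,-5.66]],"jaw":[0,0,0,0,0]}' 
python3 -m jog '{"travel":[[16.5,-36,0],[16.5,-36,0],[16.5,-36,0],[16.5,-36,0],[16.5,-36,0]],"dr":[[0,0,-5.66],[0,0,-5.66],[0,0,-5.66],[0,0,-5.66],[0,0,-5.66]],"jaw":[0,0,0,0,0]}' 
python3 -m jog '{"travel":[[16.5,-36,0],[16.5,-36,0],[16.5,-36,0],[16.5,-36,0],[16.5,-36,0]],"dr":[[0,0,0],[0,0,0],[0,0,0],[0,0,0],[0,0,0]],"jaw":[0,0,0,0,0]}' 
python3 -m jog '{"travel":[[16.5,-36,0],[16.5,-36,0],[16.5,-36,0],[16.5,-36,0],[0,0,0]],"dr":[[0,0,0],[0,0,0],[0,0,0],[0,0,0],[0,0,0]],"jaw":[0,0,0,0,0]}'
cat >> h.py <<'E'
U=np.array([.2538,-.9673]); N=np.array([.9673,.2538]); M=np.array([.5504,-.1002])
def st():
    s=get_state(); R=Ro.from_quat(s["tcp_rot"]).as_matrix(); p=s["eef_pos"]; d=p[:2]-M
    print("t %.2f"%s["time"],"p",(p*1e3).round(1),"yawx %.2f"%np.degrees(np.arctan2(R[1,0],R[0,0])),"z",R[:,2].round(4),"along %.1f lat %.1f"%(d@U*1e3,d@N*1e3),"F",s["contact_force"].round(1),"open %.1f"%(85*s["opening"]),"q",np.degrees(s["qpos"]).round(0))
    return s
E
python3 -c "from h import *;st()"
```

```text
time: 0.57
eef_pos: [0.2993, 0.4575, 0.2308]
tcp_rot: [0.401, 0.916, -0.0, -0.0]
contact_force: [0.6, -0.5, -0.3]
opening: 1.0
time: 0.98
eef_pos: [0.3818, 0.2775, 0.2312]
tcp_rot: [0.613, 0.79, 0.0, 0.0]
contact_force: [0.0, -0.1, 0.5]
opening: 0.999
time: 1.4
eef_pos: [0.4643, 0.0974, 0.2313]
tcp_rot: [0.611, 0.792, 0.0, 0.0]
contact_force: [0.1, 0.3, 0.9]
opening: 1.002
time: 1.82
eef_pos: [0.5321, -0.0505, 0.2312]
tcp_rot: [0.613, 0.79, -0.001, 0.001]
contact_force: [-1.5, -0.1, 0.7]
opening: 1.0
t 1.82 p [532.1 -50.5 231.2] yawx 104.35 z [ 0.0012 -0.0026 -1.    ] along -52.7 lat -5.1 F [-1.5 -0.1  0.7] open 85.0 q [-16.  -1. 110.  -0.  71. -31.]
```

```bash
python3 -m jog '{"travel":[[13.7,-32.3,-20],[0,0,-40],[0,0,-40],[0,0,-20],[0,0,0]],"dr":[[0,0,0.4],[0,0,0],[0,0,0],[0,0,0],[0,0,0]],"jaw":[0,0,0,0,0]}' >/dev/null
python3 - <<'E'
from h import *
s=st(); w=read_camera("wrist")
cv2.imwrite("pics/w1.png",w[:,:,::-1]); np.save("w1.npy",np.r_[s["eef_pos"],s["tcp_rot"]])
E
```

```text
t 2.23 p [539.2 -75.6 104.7] yawx 105.04 z [-0.0123  0.0042 -0.9999] along -26.6 lat -4.6 F [-1.3  0.2  0.5] open 85.0 q [-19.   9. 114.   0.  58. -34.]
```

View pics/w1.png

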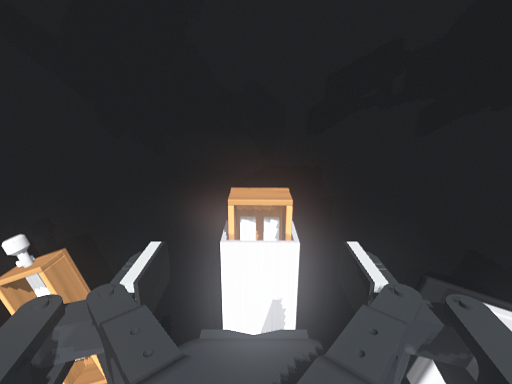

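The wrist view shows the tray end between the fingers: outer top edge (230..291, 190), sleeve mouth top edge (221..299, 240).

Run:
```python
from h import *
v=np.load("w1.npy"); s=dict(eef_pos=v[:3],tcp_rot=v[3:])
for n,uv,z in [("m1",(221,240),.0455),("m2",(299,240),.0455),("t1",(230,190),.038),("t2",(291,190),.038)]:
    p=onz("wrist",uv,z,s); d=p[:2]-M; print(n,p.round(4),"along %.1f lat %.1f"%(d@U*1e3,d@N*1e3))
st()
```

```text
m1 [ 0.5208 -0.1065  0.0455] along -1.4 lat -30.2
m2 [ 0.5784 -0.0907  0.0455] along -2.0 lat 29.5
t1 [ 0.5179 -0.0682  0.038 ] along -39.2 lat -23.3
t2 [ 0.5623 -0.0562  0.038 ] along -39.6 lat 22.7
t 2.28 p [541.4 -76.2 108.1] yawx 105.07 z [-0.007   0.0024 -1.    ] along -25.5 lat -2.6 F [ 0.4 -0.2  0.3] open 85.0 q [-19.   8. 114.   0.  58. -34.]
```

```bash
python3 -m jog '{"travel":[[0,0,0],[0,0,0]],"dr":[[0,0,-0.3],[0,0,0]],"jaw":[0,0]}' >/dev/null
python3 -c "from h import *;st()"
```

```text
t 2.45 p [545.6 -77.4 114. ] yawx 104.78 z [ 0.0044 -0.0015 -1.    ] along -23.3 lat 1.1 F [-0.8 -0.1 -0.3] open 84.8 q [-19.   8. 113.  -0.  58. -33.]
```

```bash
python3 -m jog '{"travel":[[0,-4.4,-25],[0,0,-25],[0,0,-25],[0,0,-15],[0,0,-8]],"dr":[[0,0,0],[0,0,0],[0,0,0],[0,0,0],[0,0,0]],"jaw":[0,0,0,0,0]}' >/dev/null
python3 -m jog '{"travel":[[0,0,0],[0,0,0]],"dr":[[0,0,0],[0,0,0]],"jaw":[0,0]}' >/dev/null
python3 -c "from h import *;st()"
```

```text
t 3.03 p [545.2 -81.8  15. ] yawx 104.79 z [ 2.7e-03 -9.0e-04 -1.0e+00] along -19.2 lat -0.3 F [ 0.2 -0.3  0.3] open 84.8 q [-19.  17. 115.  -0.  48. -34.]
```

```bash
python3 -m jog '{"travel":[[0,0,-8],[0,0,0],[0,0,0],[0,0,0],[0,0,0]],"dr":[[0,0,0],[0,0,0],[0,0,0],[0,0,0],[0,0,0]],"jaw":[0,0,255,255,255]}' 40
python3 -m jog '{"travel":[[0,0,0],[0,0,0],[0,0,0],[0,0,0],[0,0,0]],"dr":[[0,0,0],[0,0,0],[0,0,0],[0,0,0],[0,0,0]],"jaw":[255,255,255,255,255]}'
python3 -m jog '{"travel":[[0,0,0],[0,0,0]],"dr":[[0,0,0],[0,0,0]],"jaw":[255,255]}' 40
python3 -c "from h import *;st()"
```

```text
time: 3.45
eef_pos: [0.5442, -0.0815, 0.0058]
tcp_rot: [0.61, 0.792, 0.0, 0.0]
contact_force: [0.1, -0.0, -0.7]
opening: 0.603
time: 3.87
eef_pos: [0.5443, -0.0815, 0.006]
tcp_rot: [0.61, 0.792, 0.0, 0.0]
contact_force: [-1.7, 1.6, 5.6]
opening: 0.578
time: 4.03
eef_pos: [0.5443, -0.0815, 0.006]
tcp_rot: [0.61, 0.792, 0.0, 0.0]
contact_force: [-1.8, 1.2, 6.1]
opening: 0.578
t 4.03 p [544.3 -81.5   6. ] yawx 104.78 z [ 8.e-04 -2.e-04 -1.e+00] along -19.6 lat -1.2 F [-1.8  1.2  6.1] open 49.1 q [-19.  18. 115.   0.  47. -34.]
```

```bash
python3 -m jog '{"travel":[[-1.27,4.8,0],[-2.54,9.7,0],[-2.54,9.7,0],[-2.54,9.7,0],[-2.54,9.7,0]],"dr":[[0,0,0],[0,0,0],[0,0,0],[0,0,0],[0,0,0]],"jaw":[255,255,255,255,255]}' 60
python3 -c "from h import *;st()"
```

```text
time: 4.45
eef_pos: [0.5327, -0.0371, 0.0057]
tcp_rot: [0.61, 0.792, 0.0, 0.001]
contact_force: [0.9, -3.0, 3.1]
opening: 0.575
t 4.45 p [532.7 -37.1   5.7] yawx 104.82 z [ 0.0015 -0.0011 -1.    ] along -65.5 lat -1.2 F [ 0.9 -3.   3.1] open 48.8 q [-15.  16. 117.  -0.  46. -30.]
```

Pull force is about 3 N, so the sleeve stays put. I'll continue, then take a side picture.

```bash
python3 -m jog '{"travel":[[-2.54,9.7,0],[-2.54,9.7,0],[-2.54,9.7,0],[-2.54,9.7,0],[-2.54,9.7,0]],"dr":[[0,0,0],[0,0,0],[0,0,0],[0,0,0],[0,0,0]],"jaw":[255,255,255,255,255]}'
python3 -m jog '{"travel":[[-2.54,9.7,0],[-2.54,9.7,0],[-2.54,9.7,0],[-2.54,9.7,0],[-2.54,9.7,0]],"dr":[[0,0,0],[0,0,0],[0,0,0],[0,0,0],[0,0,0]],"jaw":[255,255,255,255,255]}'
python3 - <<'E'
from h import *
st()
a=read_camera("scene")[100:270,110:280]; b=read_camera("side")[160:310,180:330]
c=np.hstack([cv2.resize(a,(399,399)),cv2.resize(b,(399,399))]); cv2.imwrite("pics/c2.png",c[:,:,::-1])
E
```

```text
time: 4.87
eef_pos: [0.5193, 0.0118, 0.0052]
tcp_rot: [0.61, 0.792, -0.0, -0.0]
contact_force: [0.1, -3.2, 3.7]
opening: 0.582
time: 5.28
eef_pos: [0.5055, 0.0605, 0.0044]
tcp_rot: [0.61, 0.792, -0.0, -0.001]
contact_force: [-0.1, 0.1, -2.6]
opening: 0.574
t 5.28 p [505.5  60.5   4.4] yawx 104.76 z [-2.6e-03  8.0e-04 -1.0e+00] along -166.9 lat -2.6 F [-0.1  0.1 -2.6] open 48.8 q [ -5.  14. 121.   0.  46. -19.]
```

View pics/c2.png

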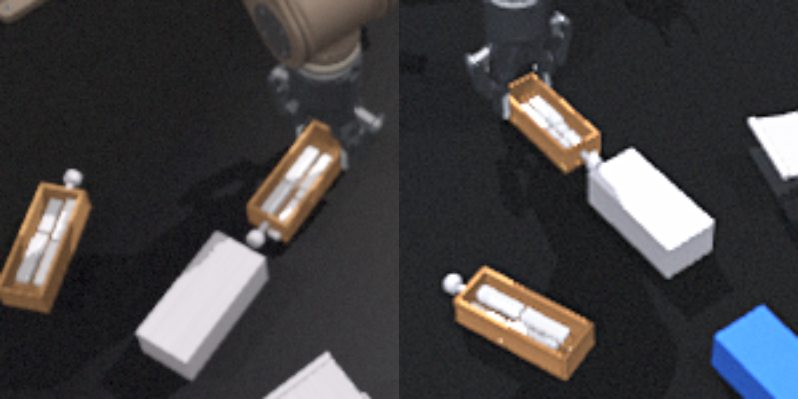

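The tray is fully out and level, with the knob just clear of the mouth; the sleeve hasn't moved visibly. I'll pull 30 mm more, set it down and release.

```bash
python3 -m jog '{"travel":[[-2.0,9.9,0],[-2.0,9.9,0],[-2.0,9.9,0],[0,0,0],[0,0,-2]],"dr":[[0,0,0],[0,0,0],[0,0,0],[0,0,0],[0,0,0]],"jaw":[255,255,255,255,255]}' >/dev/null
python3 -m jog '{"travel":[[0,0,-1.5],[0,0,0],[0,0,0]],"dr":[[0,0,0],[0,0,0],[0,0,0]],"jaw":[255,255,255]}' 
python3 -c "from h import *;st()"
```

```text
time: 6.05
eef_pos: [0.5015, 0.0887, 0.0021]
tcp_rot: [0.61, 0.792, 0.0, 0.0]
contact_force: [-0.6, 1.1, -0.1]
opening: 0.575
t 6.05 p [501.5  88.7   2.1] yawx 104.75 z [ 8.e-04  0.e+00 -1.e+00] along -195.1 lat 0.7 F [-0.6  1.1 -0.1] open 48.9 q [ -1.  14. 121.   0.  45. -16.]
```

```bash
python3 -m jog '{"travel":[[0,0,0],[0,0,0],[0,0,0],[0,0,0],[0,0,3]],"dr":[[0,0,0],[0,0,0],[0,0,0],[0,0,0],[0,0,0]],"jaw":[0,0,0,0,0]}' >/dev/null
python3 -m jog '{"travel":[[4.7,-18.1,0],[4.7,-18.1,0],[4.7,-18.1,0],[4.7,-18.1,0],[0,0,0]],"dr":[[0,0,0],[0,0,0],[0,0,0],[0,0,0],[0,0,0]],"jaw":[0,0,0,0,0]}'  >/dev/null
python3 -m jog '{"travel":[[0,0,0],[0,0,0]],"dr":[[0,0,0],[0,0,0]],"jaw":[0,0]}'
python3 - <<'E'
from h import *
s=st(); w=read_camera("wrist")
cv2.imwrite("pics/w2.png",w[:,:,::-1]); np.save("w2.npy",np.r_[s["eef_pos"],s["tcp_rot"]])
E
```

```text
time: 7.05
eef_pos: [0.5195, 0.0169, 0.0048]
tcp_rot: [0.61, 0.792, -0.0, -0.0]
contact_force: [-0.5, 1.1, -0.1]
opening: 0.999
t 7.05 p [519.5  16.9   4.8] yawx 104.76 z [-5.e-04  3.e-04 -1.e+00] along -121.1 lat -0.2 F [-0.5  1.1 -0.1] open 84.9 q [ -9.  15. 119.   0.  46. -24.]
```

View pics/w2.png

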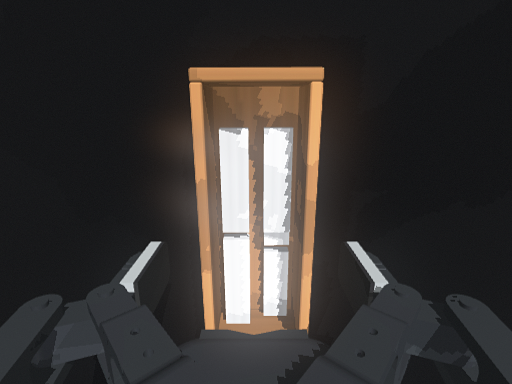

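The wrist view shows the tray centred between the fingers: plain-end outer top edge (189..324, row 68), side walls parallel to the jaws.

Run:
```python
from h import *
v=np.load("w2.npy"); s=dict(eef_pos=v[:3],tcp_rot=v[3:])
for uv in [(189,68),(324,68)]:
    p=onz("wrist",uv,.034,s); d=p[:2]-v[:2]; e=p[:2]-M; print(p.round(4),"tcp->end along %.1f lat %.1f"%(d@U*1e3,d@N*1e3), "mouth frame",e@U*1e3,e@N*1e3)
```

```text
[0.4749 0.0943 0.034 ] tcp->end along -86.3 lat -23.5 mouth frame -207.3421744817382 -23.65058850644793
[0.5222 0.1068 0.034 ] tcp->end along -86.3 lat 25.4 mouth frame -207.3445070435235 25.240862845532792
```

```bash
python3 -m jog '{"travel":[[2,-7.7,-2.5],[0,0,0],[0,0,0],[0,0,0],[0,0,0]],"dr":[[0,0,0],[0,0,0],[0,0,0],[0,0,0],[0,0,0]],"jaw":[0,0,255,255,255]}' 60
python3 -m jog '{"travel":[[0,0,0],[0,0,0],[0,0,0],[0,0,0],[0,0,0]],"dr":[[0,0,0],[0,0,0],[0,0,0],[0,0,0],[0,0,0]],"jaw":[255,255,255,255,255]}' >/dev/null
python3 -c "from h import *;st()"
python3 -m jog '{"travel":[[0,0,5],[0,0,10],[0,0,15],[0,0,15],[0,0,15]],"dr":[[0,0,0],[0,0,0],[0,0,0],[0,0,0],[0,0,0]],"jaw":[255,255,255,255,255]}' >/dev/null
python3 -m jog '{"travel":[[-3.7,14,5],[0,0,0],[0,0,0]],"dr":[[0,0,0],[0,0,0],[0,0,0]],"jaw":[255,255,255]}' >/dev/null
python3 -c "from h import *;st()"
```

```text
time: 7.52
eef_pos: [0.5218, 0.009, 0.0023]
tcp_rot: [0.61, 0.792, 0.0, 0.0]
contact_force: [4.9, 1.1, 2.1]
opening: 0.601
t 7.93 p [522.2   8.8   2.6] yawx 104.78 z [ 8.e-04  0.e+00 -1.e+00] along -112.6 lat 0.4 F [0.4 0.4 2.3] open 49.0 q [-10.  15. 119.   0.  46. -25.]
t 8.60 p [517.7  23.   67.6] yawx 104.84 z [-0.e+00 -3.e-04 -1.e+00] along -127.4 lat -0.4 F [-0.2 -0.  -2.3] open 49.2 q [ -9.   8. 119.  -0.  53. -24.]
```

```bash
for i in 1; do :; done
python3 -m jog '{"travel":[[0,0,0],[0,0,0],[0,0,0],[0,0,0],[0,0,0]],"dr":[[0,0,-3],[0,0,-6],[0,0,-7],[0,0,-7],[0,0,-7]],"jaw":[255,255,255,255,255]}' >/dev/null
python3 -m jog '{"travel":[[0,0,0],[0,0,0],[0,0,0],[0,0,0],[0,0,0]],"dr":[[0,0,-7],[0,0,-7],[0,0,-7],[0,0,-7],[0,0,-7]],"jaw":[255,255,255,255,255]}' >/dev/null
python3 -m jog '{"travel":[[0,0,0],[0,0,0],[0,0,0],[0,0,0],[0,0,0]],"dr":[[0,0,-7],[0,0,-7],[0,0,-7],[0,0,-7],[0,0,-7]],"jaw":[255,255,255,255,255]}' >/dev/null
python3 -m jog '{"travel":[[0,0,0],[0,0,0],[0,0,0],[0,0,0],[0,0,0]],"dr":[[0,0,-7],[0,0,-7],[0,0,-7],[0,0,-7],[0,0,-7]],"jaw":[255,255,255,255,255]}' >/dev/null
python3 -m jog '{"travel":[[0,0,0],[0,0,0],[0,0,0],[0,0,0],[0,0,0]],"dr":[[0,0,-7],[0,0,-7],[0,0,-7],[0,0,-7],[0,0,-7]],"jaw":[255,255,255,255,255]}' >/dev/null
python3 -m jog '{"travel":[[0,0,0],[0,0,0],[0,0,0]],"dr":[[0,0,-6],[0,0,-4],[0,0,0]],"jaw":[255,255,255]}' >/dev/null
python3 -c "from h import *;st()"
```

```text
t 10.93 p [517.2  22.5  66.3] yawx -75.30 z [-2.5e-03  2.0e-04 -1.0e+00] along -127.1 lat -1.0 F [-0.1 -0.6 -2.4] open 49.2 q [ -9.   8. 119.  -0.  53. 157.]
```

```bash
python3 -m jog '{"travel":[[0,0,0],[0,0,0]],"dr":[[0,0,0],[0,0,0]],"jaw":[255,255]}' >/dev/null
python3 - <<'E'
from h import *
s=st(); w=read_camera("wrist")
cv2.imwrite("pics/w3.png",w[:,:,::-1]); np.save("w3.npy",np.r_[s["eef_pos"],s["tcp_rot"]])
E
```

```text
t 11.10 p [517.7  22.6  66.8] yawx -75.15 z [-1.2e-03  2.0e-04 -1.0e+00] along -127.1 lat -0.5 F [ 0.1 -0.  -2.1] open 48.9 q [ -9.   8. 119.  -0.  53. 156.]
```

View pics/w3.png

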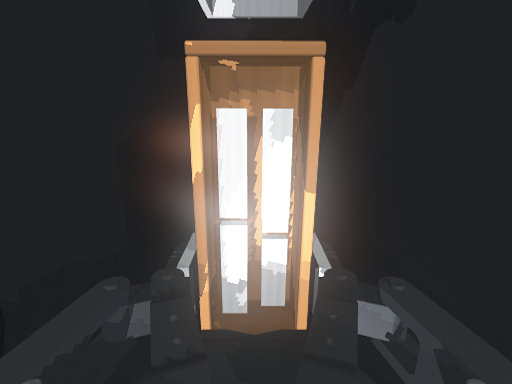

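Upside view: tray level, plain end forward at outer top edge (186..326, row 42). The mouth's bottom edge on the desk shows at (208..305, row 18).

Run:
```python
from h import *
w=cv2.imread("pics/w3.png"); v=np.load("w3.npy"); s=dict(eef_pos=v[:3],tcp_rot=v[3:])
g=w.astype(int).sum(2)
for r in (4,8,12,15): 
    c=np.where(g[r,150:360]>180)[0]+150; print(r,c.min(),c.max())
for r in (44,46,48):
    c=np.where((w[r,:,2].astype(int)-w[r,:,0]>40))[0]; print(r,c.min(),c.max())
for uv,z in [((208,18),0),((305,18),0),((186,42),.098),((326,42),.098)]:
    p=onz("wrist",uv,z,s); d=p[:2]-v[:2]; e=p[:2]-M; print(p.round(4),"rel tcp along %.1f lat %.1f"%(d@U*1e3,d@N*1e3), "mouth frame",e@U*1e3,e@N*1e3)
```

```text
4 200 309
8 202 307
12 204 305
15 205 303
44 184 325
46 184 325
48 185 325
[ 0.5782 -0.0923  0.    ] rel tcp along 126.6 lat 29.4 mouth frame -0.5463155919424404 28.871986759812714
[ 0.5182 -0.1082  0.    ] rel tcp along 126.7 lat -32.7 mouth frame -0.41352433725735305 -33.1921910154381
[ 0.5645 -0.0623  0.098 ] rel tcp along 94.0 lat 23.7 mouth frame -33.10691286437805 23.256926847708705
[ 0.5175 -0.0747  0.098 ] rel tcp along 94.1 lat -24.9 mouth frame -33.00779049951271 -25.351049331649683
```

The tray and mouth centrelines agree within about 0.3 mm and 0.1°. Next I lower so the tray's underside is about 5.5 mm above the desk (TCP z about 8.3).

```bash
python3 -m jog '{"travel":[[0,0,-15],[0,0,-15],[0,0,-14],[0,0,-10],[0,0,-4.4]],"dr":[[0,0,0],[0,0,0],[0,0,0],[0,0,0],[0,0,0]],"jaw":[255,255,255,255,255]}' >/dev/null
python3 -m jog '{"travel":[[0,0,0],[0,0,0],[0,0,0]],"dr":[[0,0,-0.1],[0,0,0],[0,0,0]],"jaw":[255,255,255]}' >/dev/null
python3 - <<'E'
from h import *
st()
a=read_camera("scene")[140:270,150:280]; b=read_camera("side")[170:290,200:320]
c=np.hstack([cv2.resize(a,(399,399)),cv2.resize(b,(399,399))]); cv2.imwrite("pics/c3.png",c[:,:,::-1])
E
```

```text
t 11.82 p [518.9  22.7   9.8] yawx -75.31 z [ 1.7e-03 -3.0e-04 -1.0e+00] along -126.8 lat 0.8 F [ 0.7  0.6 -1.8] open 48.7 q [ -9.  14. 119.  -0.  46. 157.]
```

View pics/c3.png

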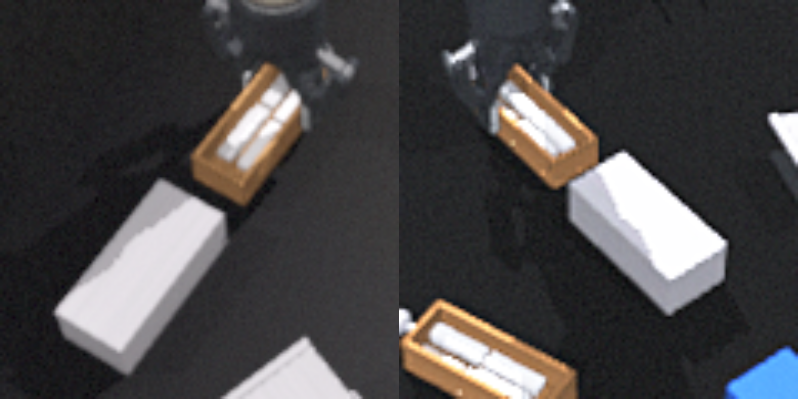

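Aligned and level, with the plain end facing the mouth. There is a small lateral drift to correct before going in.

```bash
python3 -m jog '{"travel":[[0,0,0],[0,0,0],[-0.6,-0.2,-0.5],[0,0,0],[0,0,0]],"dr":[[0,0,0],[0,0,0],[0,0,0],[0,0,0],[0,0,0]],"jaw":[255,255,255,255,255]}' >/dev/null
python3 -c "from h import *;st()"
```

```text
t 12.33 p [517.4  22.6   8.4] yawx -75.32 z [-1.e-04 -0.e+00 -1.e+00] along -127.2 lat -0.8 F [ 0.4 -0.1 -2.3] open 48.7 q [ -9.  14. 120.  -0.  46. 157.]
```

```bash
python3 -m jog '{"travel":[[2.6,-9.6,0],[2.54,-9.67,0],[2.54,-9.67,0],[1.3,-4.8,0],[0,0,0]],"dr":[[0,0,0],[0,0,0],[0,0,0],[0,0,0],[0,0,0]],"jaw":[255,255,255,255,255]}' >/dev/null
python3 -c "from h import *;st()"
python3 -m jog '{"travel":[[1.3,-4.8,0],[1.3,-4.8,0],[0,0,0]],"dr":[[0,0,0],[0,0,0],[0,0,0]],"jaw":[255,255,255]}' >/dev/null
python3 -c "from h import *;st()"
```

```text
t 12.75 p [527.3 -12.9   8.7] yawx -75.44 z [ 9.e-04 -4.e-04 -1.e+00] along -90.3 lat -0.2 F [ 0.2 -0.4 -2.8] open 48.8 q [-12.  15. 118.  -0.  46. 153.]
t 13.00 p [529.4 -21.5   8.5] yawx -75.35 z [ 5.e-04 -3.e-04 -1.e+00] along -81.4 lat -0.3 F [ 0.2 -0.3 -1.6] open 48.8 q [-13.  16. 118.  -0.  46. 152.]
```

It's about 12 mm in with no contact force. Continuing.

```bash
python3 -m jog '{"travel":[[2.54,-9.67,0],[2.54,-9.67,0],[2.54,-9.67,0],[0,0,0],[0,0,0]],"dr":[[0,0,0],[0,0,0],[0,0,0],[0,0,0],[0,0,0]],"jaw":[255,255,255,255,255]}' >/dev/null
python3 -c "from h import *;st()"
python3 -m jog '{"travel":[[2.54,-9.67,0],[2.54,-9.67,0],[2.54,-9.67,0],[0,0,0],[0,0,0]],"dr":[[0,0,0],[0,0,0],[0,0,0],[0,0,0],[0,0,0]],"jaw":[255,255,255,255,255]}' >/dev/null
python3 -c "from h import *;st()"
```

```text
t 13.42 p [537.1 -50.6   8.6] yawx -75.41 z [ 3.e-04  0.e+00 -1.e+00] along -51.3 lat -0.3 F [ 1.   0.6 -2.1] open 49.1 q [-16.  17. 117.   0.  47. 149.]
t 13.83 p [544.7 -79.6   8.6] yawx -75.40 z [ 3.e-04  0.e+00 -1.e+00] along -21.4 lat -0.3 F [ 0.2  0.6 -2.1] open 48.8 q [-19.  18. 115.   0.  47. 147.]
```

```bash
python3 -m jog '{"travel":[[1.3,-4.8,0],[0,0,-1.2],[0,0,0],[0,0,0],[0,0,0]],"dr":[[0,0,0],[0,0,0],[0,0,0],[0,0,0],[0,0,0]],"jaw":[255,255,255,0,0]}' >/dev/null
python3 -m jog '{"travel":[[0,0,0],[0,0,0],[-3.7,14.1,0],[-3.7,14.1,0],[-3.7,14.1,0]],"dr":[[0,0,0],[0,0,0],[0,0,0],[0,0,0],[0,0,0]],"jaw":[0,0,0,0,0]}' >/dev/null
python3 -m jog '{"travel":[[-3.7,14.1,-3],[0,0,0],[0,0,0]],"dr":[[0,0,0],[0,0,0],[0,0,0]],"jaw":[0,0,0]}' >/dev/null
python3 - <<'E'
from h import *
s=st(); w=read_camera("wrist")
a=read_camera("scene")[140:270,150:280]
c=np.hstack([w,cv2.resize(a,(288,384))]);cv2.imwrite("pics/w4.png",c[:,:,::-1]); np.save("w4.npy",np.r_[s["eef_pos"],s["tcp_rot"]])
E
```

```text
t 14.92 p [530.  -25.7   3.8] yawx -75.18 z [-1.e-03  1.e-04 -1.e+00] along -77.3 lat -0.8 F [-0.5 -0.   0.2] open 84.9 q [-14.  16. 118.  -0.  46. 151.]
```

View pics/w4.png

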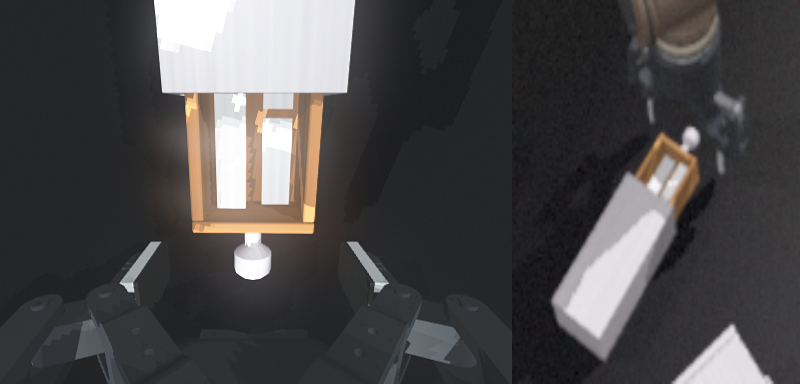

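The knob stands straight in front of the tray, head at (253, 243..279), outer rim of the tray front at row ~232, mouth at row 93.

Run:
```python
from h import *
v=np.load("w4.npy"); s=dict(eef_pos=v[:3],tcp_rot=v[3:])
for uv,z in [((162,93),.0455),((349,93),.0455),((193,228),.038),((314,228),.038),((253,245),.030),((253,262),.03)]:
    p=onz("wrist",uv,z,s); d=p[:2]-v[:2]; e=p[:2]-M; print(uv,"rel tcp along %.1f lat %.1f"%(d@U*1e3,d@N*1e3), "mouth frame %.1f %.1f"%(e@U*1e3,e@N*1e3))
```

```text
(162, 93) rel tcp along 76.8 lat 30.4 mouth frame -0.4 29.6
(349, 93) rel tcp along 76.9 lat -31.2 mouth frame -0.4 -32.0
(193, 228) rel tcp along 25.3 lat 24.7 mouth frame -51.9 23.9
(314, 228) rel tcp along 25.4 lat -24.4 mouth frame -51.9 -25.2
(253, 245) rel tcp along 13.7 lat 0.4 mouth frame -63.6 -0.4
(253, 262) rel tcp along 5.2 lat 0.4 mouth frame -72.1 -0.4
```

```bash
python3 -m jog '{"travel":[[1.3,-4.8,0],[0,0,0],[0,0,0],[0,0,0],[0,0,0]],"dr":[[0,0,0],[0,0,0],[0,0,0],[0,0,0],[0,0,0]],"jaw":[0,0,255,255,255]}' 30 >/dev/null
python3 -m jog '{"travel":[[0,0,0],[0,0,0],[0,0,0],[0,0,0],[0,0,0]],"dr":[[0,0,0],[0,0,0],[0,0,0],[0,0,0],[0,0,0]],"jaw":[255,255,255,255,255]}' >/dev/null
python3 -c "from h import *;st()"
python3 -m jog '{"travel":[[1.3,-4.8,0],[2.54,-9.67,0],[2.54,-9.67,0],[0,0,0],[0,0,0]],"dr":[[0,0,0],[0,0,0],[0,0,0],[0,0,0],[0,0,0]],"jaw":[255,255,255,255,255]}' >/dev/null
python3 -c "from h import *;st()"
```

```text
t 15.85 p [532.1 -32.    4.2] yawx -75.32 z [-1.e-04 -0.e+00 -1.e+00] along -70.6 lat -0.4 F [-0.4 -1.2  0.4] open 16.6 q [-14.  16. 117.  -0.  46. 151.]
t 16.27 p [539.1 -57.5   4.3] yawx -75.39 z [ 0.001 -0.001 -1.   ] along -44.1 lat -0.1 F [-0.  -1.2  1.4] open 16.5 q [-17.  17. 116.  -0.  46. 149.]
```

```bash
python3 -m jog '{"travel":[[1.9,-7.2,0],[1.9,-7.2,0],[1.3,-4.8,0],[0,0,0],[0,0,0]],"dr":[[0,0,0],[0,0,0],[0,0,0],[0,0,0],[0,0,0]],"jaw":[255,255,255,255,255]}' >/dev/null
python3 -c "from h import *;st()"
python3 -m jog '{"travel":[[0.5,-1.9,0],[0,0,0],[0,0,0]],"dr":[[0,0,0],[0,0,0],[0,0,0]],"jaw":[255,255,255]}' >/dev/null
python3 -c "from h import *;st()"
```

```text
t 16.68 p [544.1 -76.3   4.4] yawx -75.34 z [ 0.0011 -0.0013 -1.    ] along -24.7 lat -0.0 F [ 0.3 -1.3  0.5] open 16.4 q [-19.  18. 115.  -0.  47. 147.]
t 16.93 p [544.2 -77.2   4.3] yawx -75.31 z [ 1.e-04 -2.e-04 -1.e+00] along -23.8 lat -0.2 F [-0.7 -0.1  1.1] open 16.3 q [-19.  18. 115.  -0.  47. 147.]
```

```bash
for k in 1 2 3; do
python3 -m jog '{"travel":[[0.25,-0.97,0],[0,0,0]],"dr":[[0,0,0],[0,0,0]],"jaw":[255,255]}' >/dev/null
python3 -c "from h import *;st()"; done
```

```text
t 17.10 p [544.3 -77.8   4.3] yawx -75.32 z [-3.e-04  6.e-04 -1.e+00] along -23.2 lat -0.2 F [-1.2  1.8  3.6] open 16.2 q [-19.  18. 115.   0.  47. 147.]
t 17.27 p [544.6 -78.9   4.3] yawx -75.32 z [-1.e-04  3.e-04 -1.e+00] along -22.0 lat -0.2 F [-0.5  3.6  2.3] open 16.6 q [-19.  18. 115.   0.  47. 146.]
t 17.43 p [545.  -80.1   4.3] yawx -75.32 z [ 1.e-04  0.e+00 -1.e+00] along -20.8 lat -0.2 F [-0.6  3.5  2.9] open 16.3 q [-19.  18. 115.   0.  47. 146.]
```

Run:
```python
from h import *
s=st(); w=read_camera("wrist")
np.save("w5.npy",np.r_[s["eef_pos"],s["tcp_rot"]])
a=cv2.resize(w[190:290,190:320],(780,600),interpolation=cv2.INTER_CUBIC);cv2.imwrite("pics/w5.png",a[:,:,::-1])
```

```text
t 17.43 p [545.  -80.1   4.3] yawx -75.32 z [ 1.e-04  0.e+00 -1.e+00] along -20.8 lat -0.2 F [-0.6  3.5  2.9] open 16.3 q [-19.  18. 115.   0.  47. 146.]
```

View pics/w5.png

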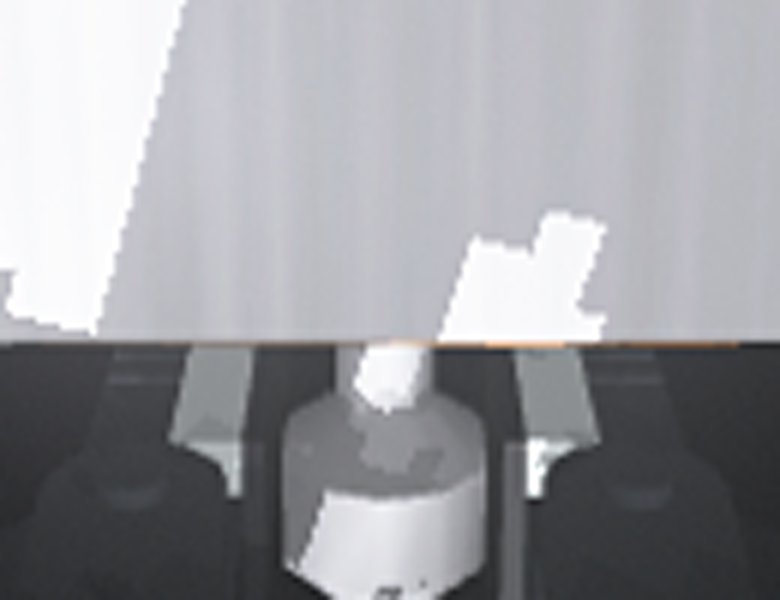

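A 1 px sliver of wood is still visible under the mouth's top edge (row 247). At this viewing angle that means the tray is still about 4 mm out, so I keep pushing.

```bash
for k in 1 2 3; do
python3 -m jog '{"travel":[[0.25,-0.97,0],[0,0,0]],"dr":[[0,0,0],[0,0,0]],"jaw":[255,255]}' >/dev/null
python3 -c "from h import *;st()"; done
python3 - <<'E'
from h import *
v=np.load("w5.npy"); s=dict(eef_pos=v[:3],tcp_rot=v[3:])
for uv,z in [((254,247),.0455),((254,247.6),.038),((254,256.5),.029),((254,288),.029)]:
    p=onz("wrist",uv,z,s); e=p[:2]-M; print(uv,"mouth frame %.1f %.1f"%(e@U*1e3,e@N*1e3))
E
```

```text
t 17.65 p [545.2 -81.2   4.3] yawx -75.33 z [ 1.e-04 -0.e+00 -1.e+00] along -19.7 lat -0.2 F [-0.7  2.2  2.9] open 16.3 q [-19.  18. 115.  -0.  47. 146.]
t 17.82 p [545.5 -82.2   4.3] yawx -75.33 z [ 2.e-04 -1.e-04 -1.e+00] along -18.6 lat -0.2 F [0.1 2.9 3.5] open 16.2 q [-19.  18. 115.  -0.  47. 146.]
t 17.98 p [545.7 -83.2   4.3] yawx -75.32 z [ 2.e-04 -1.e-04 -1.e+00] along -17.6 lat -0.2 F [-1.1  1.7  3.9] open 16.2 q [-19.  18. 115.  -0.  47. 146.]
(254, 247) mouth frame -0.4 -0.3
(254, 247.6) mouth frame -4.5 -0.3
(254, 256.5) mouth frame -13.7 -0.3
(254, 288) mouth frame -30.3 -0.3
```

```bash
for k in 1 2 ; do
python3 -m jog '{"travel":[[0.2,-0.8,0],[0,0,0]],"dr":[[0,0,0],[0,0,0]],"jaw":[255,255]}' >/dev/null
python3 -c "from h import *;st()"; done
python3 - <<'E'
from h import *
s=get_state(); w=read_camera("wrist"); np.save("w6.npy",np.r_[s["eef_pos"],s["tcp_rot"]])
cv2.imwrite("pics/w6.png",w[:,:,::-1])
g=w.astype(int)
for c in (215,225,285,290): print(c,[tuple(x) for x in g[244:252,c]])
print("knob col",[tuple(g[r,254]) for r in range(244,292,2)])
E
```

```text
t 18.15 p [545.9 -84.    4.3] yawx -75.33 z [ 2.e-04 -1.e-04 -1.e+00] along -16.8 lat -0.2 F [-1.1  2.5  3.5] open 16.5 q [-19.  18. 115.  -0.  47. 146.]
t 18.32 p [546.  -84.5   4.3] yawx -75.34 z [-2.e-04  6.e-04 -1.e+00] along -16.3 lat -0.3 F [-0.7  4.2  5.5] open 16.1 q [-19.  18. 115.   0.  47. 146.]
215 [(np.int64(167), np.int64(169), np.int64(174)), (np.int64(168), np.int64(169), np.int64(173)), (np.int64(167), np.int64(169), np.int64(172)), (np.int64(167), np.int64(169), np.int64(172)), (np.int64(168), np.int64(169), np.int64(173)), (np.int64(167), np.int64(168), np.int64(173)), (np.int64(167), np.int64(169), np.int64(173)), (np.int64(166), np.int64(168), np.int64(172))]
225 [(np.int64(173), np.int64(174), np.int64(180)), (np.int64(175), np.int64(175), np.int64(181)), (np.int64(174), np.int64(174), np.int64(180)), (np.int64(174), np.int64(174), np.int64(180)), (np.int64(173), np.int64(174), np.int64(180)), (np.int64(174), np.int64(174), np.int64(180)), (np.int64(173), np.int64(173), np.int64(180)), (np.int64(173), np.int64(171), np.int64(179))]
285 [(np.int64(238), np.int64(
[... 1169 characters left out ...]
int64(133), np.int64(133), np.int64(138)), (np.int64(132), np.int64(133), np.int64(137)), (np.int64(133), np.int64(135), np.int64(139)), (np.int64(129), np.int64(129), np.int64(134)), (np.int64(113), np.int64(114), np.int64(118)), (np.int64(108), np.int64(109), np.int64(113)), (np.int64(226), np.int64(226), np.int64(231)), (np.int64(218), np.int64(218), np.int64(223)), (np.int64(215), np.int64(215), np.int64(221)), (np.int64(210), np.int64(211), np.int64(218)), (np.int64(207), np.int64(207), np.int64(214)), (np.int64(201), np.int64(203), np.int64(210)), (np.int64(200), np.int64(200), np.int64(207)), (np.int64(195), np.int64(197), np.int64(203)), (np.int64(205), np.int64(205), np.int64(212))]
```

Run:
```python
from h import *
a=cv2.imread("pics/w6.png"); a=cv2.resize(a[210:300,195:315],(800,600),interpolation=cv2.INTER_CUBIC);cv2.imwrite("pics/w6c.png",a)
```

```text
(no output)
```

View pics/w6c.png

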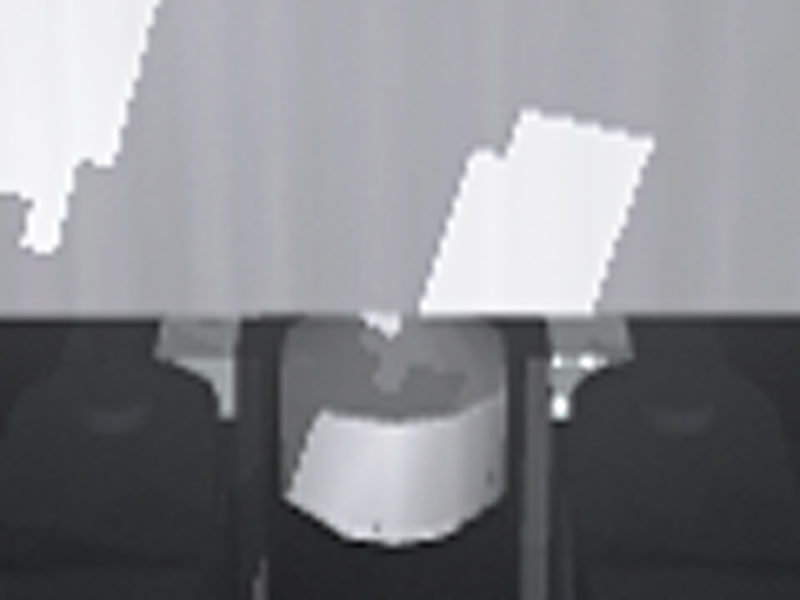

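Run:
```python
from h import *
def run(f,L):
    v=np.load(f); s=dict(eef_pos=v[:3],tcp_rot=v[3:])
    for n,uv,z in L:
        p=onz("wrist",uv,z,s); e=p[:2]-M; print(f,n,"mouth frame %.1f"%(e@U*1e3), "rel tcp %.1f"%((p[:2]-v[:2])@U*1e3))
a=cv2.imread("pics/w4.png").astype(int)[:,:512]
print([int(x) for x in a[225:240,230].sum(1)],[int(x) for x in a[272:286,253].sum(1)])
b=cv2.imread("pics/w6.png").astype(int)
print([int(x) for x in b[286:298,254].sum(1)],[int(x) for x in b[252:262,232].sum(1)])
run("w4.npy",[("front",(230,233),.038),("knobend",(253,279.5),.03),("mouth",(255,93),.0455)])
run("w6.npy",[("knobend",(254,291.7),.03),("mouth",(254,257.2),.0455)])
```

```text
[586, 583, 583, 585, 591, 600, 603, 544, 273, 237, 243, 240, 239, 236, 230] [765, 765, 765, 764, 765, 765, 765, 738, 152, 182, 192, 187, 187, 186]
[607, 602, 595, 608, 622, 463, 106, 125, 129, 126, 125, 124] [516, 513, 512, 516, 498, 370, 167, 181, 186, 180]
w4.npy front mouth frame -54.1 rel tcp 23.1
w4.npy knobend mouth frame -81.2 rel tcp -3.9
w4.npy mouth mouth frame -0.4 rel tcp 76.9
w6.npy knobend mouth frame -27.1 rel tcp -10.8
w6.npy mouth mouth frame -0.3 rel tcp 16.1
```

The knob end stands 26.8 mm outside the mouth. The same measure on the known 28 mm knob read 27.1, so it is home within about 0.5 mm. One firmer nudge will confirm bottoming out.

```bash
for k in 1 2 ; do
python3 -m jog '{"travel":[[0.2,-0.6,0],[0,0,0],[0,0,0]],"dr":[[0,0,0],[0,0,0],[0,0,0]],"jaw":[255,255,255]}' >/dev/null
python3 -c "from h import *;st()"; done
```

```text
t 18.62 p [546.  -84.4   4.2] yawx -75.34 z [-8.0e-04  1.5e-03 -1.0e+00] along -16.4 lat -0.3 F [-1.3  6.6  6.4] open 16.5 q [-19.  18. 115.   0.  47. 146.]
t 18.87 p [546.  -84.5   4.3] yawx -75.36 z [-0.0014  0.0026 -1.    ] along -16.3 lat -0.3 F [-1.8  7.2  6. ] open 16.6 q [-19.  18. 115.   0.  47. 146.]
```

It's stopped by the sleeve's back at 7 N with no further travel. I relieve slightly, open, retreat clear and raise.

```bash
python3 -m jog '{"travel":[[-0.2,0.7,0],[0,0,0],[0,0,0],[0,0,0],[0,0,0]],"dr":[[0,0,0],[0,0,0],[0,0,0],[0,0,0],[0,0,0]],"jaw":[255,255,0,0,0]}'
python3 -m jog '{"travel":[[0,0,0],[0,0,0],[0,0,0],[-2.5,9.7,0],[-5,19.3,0]],"dr":[[0,0,0],[0,0,0],[0,0,0],[0,0,0],[0,0,0]],"jaw":[0,0,0,0,0]}' >/dev/null
python3 -m jog '{"travel":[[-5,19.3,0],[-5,19.3,0],[0,0,20],[0,0,30],[0,0,30]],"dr":[[0,0,0],[0,0,0],[0,0,0],[0,0,0],[0,0,0]],"jaw":[0,0,0,0,0]}' >/dev/null
python3 -m jog '{"travel":[[0,0,30],[0,0,0],[0,0,0]],"dr":[[0,0,0],[0,0,0],[0,0,0]],"jaw":[0,0,0]}' >/dev/null
python3 - <<'E'
from h import *
s=st(); w=read_camera("wrist"); np.save("w7.npy",np.r_[s["eef_pos"],s["tcp_rot"]])
cv2.imwrite("pics/w7.png",w[:,:,::-1])
a=cv2.resize(read_camera("scene")[150:290,140:280],(384,384)); b=read_camera("side"); cv2.imwrite("pics/side7.png",b[:,:,::-1])
b=cv2.resize(b[190:290,215:315],(384,384),interpolation=cv2.INTER_CUBIC)
c=np.hstack([cv2.resize(w,(410,307)),b[:307]]);d=np.hstack([a[:293],cv2.resize(read_camera("scene"),(410,293))])
cv2.imwrite("pics/f.png",np.vstack([c,d])[:,:,::-1])
E
```

```text
time: 19.28
eef_pos: [0.546, -0.0858, 0.0037]
tcp_rot: [0.792, -0.611, 0.0, 0.001]
contact_force: [1.0, -0.4, -0.5]
opening: 0.609
t 20.37 p [530.2 -17.4 116.7] yawx -75.30 z [ 0.0052 -0.0013 -1.    ] along -85.2 lat 1.4 F [ 1.   0.1 -0.4] open 85.3 q [-13.   5. 116.  -0.  58. 152.]
```

View pics/f.png

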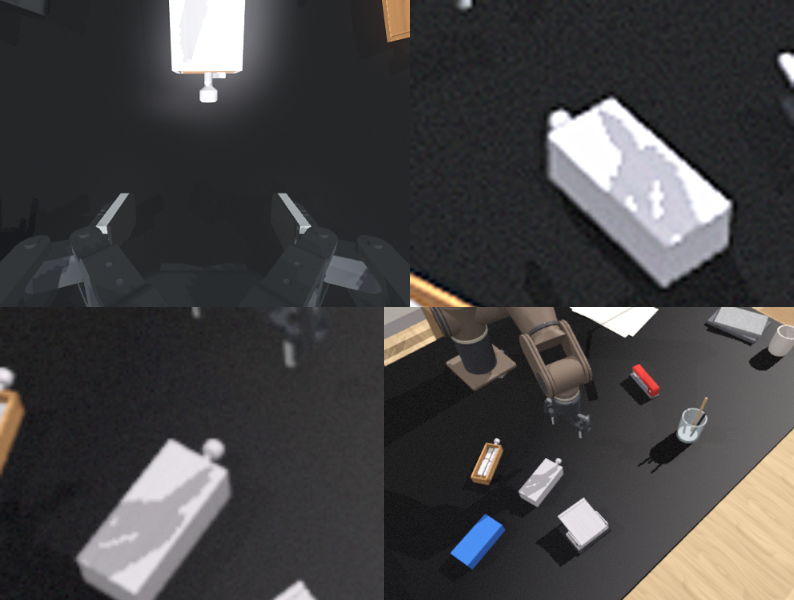

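The knob is outside and the tray is in, with the bystanders, decoys and sleeve in place. One numeric check of flushness from this clear view.

Run:
```python
from h import *
w=cv2.imread("pics/w7.png"); v=np.load("w7.npy"); s=dict(eef_pos=v[:3],tcp_rot=v[3:])
g=w.astype(int)
c=260
print("mouth col230",[(r,tuple(map(int,g[r,230]))) for r in range(84,96)])
k=[r for r in range(95,140) if g[r,c].sum()>300]; print("knob rows",k[0],k[-1])
for n,uv,z in [("mouth top",(230,88),.0455),("knobend top",(c,k[-1]+.5),.03),("knobend mid",(c,k[-1]+.5),.021)]:
    e=onz("wrist",uv,z,s)[:2]-M; print(n,"%.1f %.1f"%(e@U*1e3,e@N*1e3))
a0=cv2.imread("pics/side0.png").astype(int);a1=cv2.imread("pics/side7.png").astype(int); D=np.abs(a0-a1).sum(2)
for n,(x,y,X,Y) in dict(stapler=(170,130,220,156),cup=(248,95,280,152),punch=(308,196,360,240)).items(): print(n,"changed px",int((D[y:Y,x:X]>120).sum()))
```

```text
mouth col230 [(84, (255, 255, 255)), (85, (255, 255, 255)), (86, (255, 255, 255)), (87, (255, 255, 255)), (88, (255, 255, 255)), (89, (167, 203, 236)), (90, (131, 170, 221)), (91, (134, 169, 219)), (92, (114, 124, 145)), (93, (99, 93, 91)), (94, (101, 96, 95)), (95, (100, 95, 95))]
knob rows 95 128
mouth top -0.3 18.2
knobend top -29.0 -3.1
knobend mid -29.7 -3.3
stapler changed px 0
cup changed px 220
punch changed px 0
```

Run:
```python
from h import *
a=cv2.imread("pics/scene0.png").astype(np.float32); b=read_camera("scene")[:,:,::-1].astype(np.float32)
for n,(x,y,X,Y) in dict(cup=(355,110,412,185),stapler=(300,70,350,125),punch=(212,245,288,325)).items():
    p=lambda i:cv2.cvtColor(np.ascontiguousarray(i[y:Y,x:X]),cv2.COLOR_BGR2GRAY)
    print(n,cv2.phaseCorrelate(p(a),p(b)),int((np.abs(p(a)-p(b))>40).sum()))
print(sign_off())
```

```text
cup ((0.007495652773823025, 0.5331311917302486), 0.9747618804507785) 0
stapler ((0.031881606746022584, 0.002866659524453752), 0.9865424427986145) 0
punch ((-0.02583454147827524, -0.027811561284423192), 1.012601241618395) 0
the job is handed in; nothing more can be done
None
```

The tray is turned round and fully home in its sleeve with the knob outside, and the job is handed in at about 20.5 s of the 72 s allowed. I pulled it out by its plain end, set it on the desk, regripped nearer the knob and turned it 180° level. It went back in plain end first, and I then pushed it home by the knob.

**Last checks:**
- **Home:** The push stopped against the sleeve's back at about 7 N with no further travel. The front face looks flush within about 0.5 mm.
- **Knob:** Its outer end stands about 28.7 mm out of the mouth, against a nominal 28 mm. An earlier close view read 26.8 mm, so the two differ by about 2 mm, around the calibration error.
- **Sleeve:** The mouth measured in the same place before and after, within 0.5 mm. The gripper is open and clear.
- **Stapler and hole punch:** Both are unchanged in both camera views.
- **Pen cup:** The side view showed 220 changed pixels on the glass. The scene view showed no pixel changed by more than 40 grey levels there, though its shift estimate gave 0.5 px. I put this down to the moving arm's reflection or shadow, since the arm never came near the cup, but I did not trace it further.

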